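# Recharge the boiler's condensate neutraliser

### The job

The boiler's condensate neutraliser stands open for its yearly recharge. First shut the inlet valve (lever square across the pipe), then seat every fresh cartridge that is laid out on the worktop flat on the floor of a well of its own shape (a well holds one; wells may stay empty), close the lid and push the locking pin fully home through the hasp; only then open the valve again (lever in line with the pipe). Leave the other things on the worktop where they are.

Things in the scene. Friction and masses are not known exactly. Their poses are not given: they have to be found in the camera images.
- neutraliser: Grey plastic tub fixed to the worktop, 115 (x) x 350 (y) x 105 mm high, walls 5 mm. Origin: centre of its underside; x points away from the robot to the hinge side, y left along the tub, z up. Inside, a deck 55 mm high with four wells in a row along y. A white 32 mm inlet pipe (axis 68 mm high) with the valve leaves the left end along +y; an outlet pipe leaves the back; the hasp is mid-front.
- round_well_1 (a point): Round well in the neutraliser's deck (74 mm across); 15 mm deep. Point: the centre of the well's flat floor, 40 mm above the worktop, 15 mm below the deck; the tub's walls rise to 105 mm. Axes as the neutraliser's.
- square_well_1 (a point): Square well in the neutraliser's deck (66 x 66 mm, sides along the neutraliser's x and y); 15 mm deep. Point: the centre of the well's flat floor, 40 mm above the worktop, 15 mm below the deck; the tub's walls rise to 105 mm. Axes as the neutraliser's.
- round_well_2 (a point): Round well in the neutraliser's deck (74 mm across); 15 mm deep. Point: the centre of the well's flat floor, 40 mm above the worktop, 15 mm below the deck; the tub's walls rise to 105 mm. Axes as the neutraliser's.
- square_well_2 (a point): Square well in the neutraliser's deck (66 x 66 mm, sides along the neutraliser's x and y); 15 mm deep. Point: the centre of the well's flat floor, 40 mm above the worktop, 15 mm below the deck; the tub's walls rise to 105 mm. Axes as the neutraliser's.
- round_cartridge_1: White media cartridge: a round disc 68 mm across, 22 mm thick, with an upright grip tab on top (40 mm long along the cartridge's x, 14 mm thick along its y, rising from 22 to 52 mm above the underside). Stands upright, tab up, on the worktop at the start; may be absent. 160 g. Origin: centre of the underside; z up through the tab.
- round_cartridge_2: White media cartridge: a round disc 68 mm across, 22 mm thick, with an upright grip tab on top (40 mm long along the cartridge's x, 14 mm thick along its y, rising from 22 to 52 mm above the underside). Stands upright, tab up, on the worktop at the start; may be absent. 160 g. Origin: centre of the underside; z up through the tab.
- square_cartridge_1: White media cartridge: a square slab 60 x 60 mm, 22 mm thick, with an upright grip tab on top (40 mm long along the cartridge's x, 14 mm thick along its y, rising from 22 to 52 mm above the underside). Stands upright, tab up, on the worktop at the start; may be absent. 160 g. Origin: centre of the underside; z up through the tab.
- square_cartridge_2: White media cartridge: a square slab 60 x 60 mm, 22 mm thick, with an upright grip tab on top (40 mm long along the cartridge's x, 14 mm thick along its y, rising from 22 to 52 mm above the underside). Stands upright, tab up, on the worktop at the start; may be absent. 160 g. Origin: centre of the underside; z up through the tab.
- lid (a joint): Clear lid's angle: 0 shut, 1.57 upright, 1.95 stop. Hinge along y atop the far wall (neutraliser x = 57.5, z = 105 mm). Starts open, leaning back; brought towards the robot past upright (below 1.4) it falls shut by itself, braked, in 1 to 2 s; under 3 N at the edge. 6 mm thick, 350 mm wide. Bar handle on the outer face, 70 mm from the hinge: 14 mm thick, 70 mm long in y, 22 mm proud.
- lid_edge (a point): Middle of the lid's free front edge (topmost when open), mid-thickness, 115 mm from the hinge. Beyond it a steel hasp tongue, 10 mm wide in y and 38 mm deep (to the inner side), extends 47 mm more; the edge is bare to both sides of the tongue.
- inlet_valve (a joint): Angle of the valve lever about its upright stem: 0 open (in line with the pipe, pointing along the neutraliser's +y), 1.57 shut (across the pipe, pointing to the neutraliser's -x, towards the robot); stops at both ends. Stays where it is left; turning takes about 2 N at the grip.
- valve_stem (a point): The valve stem's axis at lever height, 115 mm above the worktop, 225 mm to the left (+y) of the neutraliser's origin. z up is the turning axis.
- lever_grip (a point): Centre of the lever's black sleeve, 60 mm from the stem axis; sleeve 60 mm long along the lever (this point's y axis, pointing outwards), 18 mm wide, 16 mm tall, centred 115 mm above the worktop, with 23 mm of air between it and the pipe.
- locking_pin: Lies on the worktop: black grip 50 mm long (pin's x), 20 x 20 mm; from its +x end, in line, a steel shank 10 mm across, round-tipped, from x = 25 to 85 mm. Origin: middle of the grip's underside; the pin's axis is at its z = +10 mm (another side may face up after a fall; pin_tip stays on the axis). 60 g.
- pin_tip (a point): Tip of the pin's shank, on its axis; 85 mm from the middle of the grip.
- hasp (a point): On the hole axis (along y), 88 mm above the worktop, 32 mm before the front wall; axes as the neutraliser's. Two fixed 8 mm cheeks, outer faces at y = -15 and +15 mm, z 68 to 106 mm over the worktop, 14 mm holes; the lid's tongue (16 mm hole) drops between them. The pin goes in along +y from the right, grip to the right; fully home the grip meets the right cheek, tip at y = 44 mm.
- iron: Bystander, not part of the job: steam iron, 220 mm tall, standing on its heel. Origin: centre of the underside.
- descaler: Bystander, not part of the job: closed white bottle, 68 mm across, 200 mm tall, upright. Origin: centre of the underside.
- grease_tub: Bystander, not part of the job: closed white tub, 60 mm across, 70 mm tall. Origin: centre of the underside.
- wrench: Bystander, not part of the job: steel wrench, 170 mm long, lying flat. Origin: centre of the underside.
- brush: Bystander, not part of the job: cleaning brush, 190 mm long, lying flat. Origin: centre of the underside.
Mind the look-alikes: they are no part of the job. Leave any green or red look-alike of the square_cartridge_2 alone.

How it is judged:
On the way, in this order (a step that is already met when the one before it is completed fails the run):
1. the inlet valve is shut (value of joint inlet_valve above 1.42 rad), for 0.2 s.
2. every cartridge sits in a well of its shape, the valve still shut (((horizontal distance between round_cartridge_1 and round_well_1 below 0.006 m and z of round_cartridge_1 in the frame of round_well_1 below 0.004 m and angle between round_cartridge_1's own z axis and vertical below 0.08 rad) or (horizontal distance between round_cartridge_1 and round_well_2 below 0.006 m and z of round_cartridge_1 in the frame of round_well_2 below 0.004 m and angle between round_cartridge_1's own z axis and vertical below 0.08 rad)) and ((horizontal distance between round_cartridge_2 and round_well_1 below 0.006 m and z of round_cartridge_2 in the frame of round_well_1 below 0.004 m and angle between round_cartridge_2's own z axis and vertical below 0.08 rad) or (horizontal distance between round_cartridge_2 and round_well_2 below 0.006 m and z of round_cartridge_2 in the frame of round_well_2 below 0.004 m and angle between round_cartridge_2's own z axis and vertical below 0.08 rad)) and ((horizontal distance between square_cartridge_1 and square_well_1 below 0.006 m and z of square_cartridge_1 in the frame of square_well_1 below 0.004 m and angle between square_cartridge_1's own z axis and vertical below 0.08 rad) or (horizontal distance between square_cartridge_1 and square_well_2 below 0.006 m and z of square_cartridge_1 in the frame of square_well_2 below 0.004 m and angle between square_cartridge_1's own z axis and vertical below 0.08 rad)) and ((horizontal distance between square_cartridge_2 and square_well_1 below 0.006 m and z of square_cartridge_2 in the frame of square_well_1 below 0.004 m and angle between square_cartridge_2's own z axis and vertical below 0.08 rad) or (horizontal distance between square_cartridge_2 and square_well_2 below 0.006 m and z of square_cartridge_2 in the frame of square_well_2 below 0.004 m and angle between square_cartridge_2's own z axis and vertical below 0.08 rad)) and value of joint inlet_valve above 1.42 rad), for 0.3 s.
3. the lid is shut over the cartridges, the valve still shut (all of step 2 and value of joint lid below 0.04 rad), for 0.2 s.
4. the locking pin is through the hasp, the valve still shut (all of step 3 and y of pin_tip in the frame of hasp above 0.024 m and x of pin_tip in the frame of hasp between -0.01 and 0.01 m and z of pin_tip in the frame of hasp between -0.01 and 0.01 m and angle between the x axis of locking_pin and the y axis of neutraliser, either way round below 0.25 rad), for 0.2 s.
5. the inlet valve is open again (((horizontal distance between round_cartridge_1 and round_well_1 below 0.006 m and z of round_cartridge_1 in the frame of round_well_1 below 0.004 m and angle between round_cartridge_1's own z axis and vertical below 0.08 rad) or (horizontal distance between round_cartridge_1 and round_well_2 below 0.006 m and z of round_cartridge_1 in the frame of round_well_2 below 0.004 m and angle between round_cartridge_1's own z axis and vertical below 0.08 rad)) and ((horizontal distance between round_cartridge_2 and round_well_1 below 0.006 m and z of round_cartridge_2 in the frame of round_well_1 below 0.004 m and angle between round_cartridge_2's own z axis and vertical below 0.08 rad) or (horizontal distance between round_cartridge_2 and round_well_2 below 0.006 m and z of round_cartridge_2 in the frame of round_well_2 below 0.004 m and angle between round_cartridge_2's own z axis and vertical below 0.08 rad)) and ((horizontal distance between square_cartridge_1 and square_well_1 below 0.006 m and z of square_cartridge_1 in the frame of square_well_1 below 0.004 m and angle between square_cartridge_1's own z axis and vertical below 0.08 rad) or (horizontal distance between square_cartridge_1 and square_well_2 below 0.006 m and z of square_cartridge_1 in the frame of square_well_2 below 0.004 m and angle between square_cartridge_1's own z axis and vertical below 0.08 rad)) and ((horizontal distance between square_cartridge_2 and square_well_1 below 0.006 m and z of square_cartridge_2 in the frame of square_well_1 below 0.004 m and angle between square_cartridge_2's own z axis and vertical below 0.08 rad) or (horizontal distance between square_cartridge_2 and square_well_2 below 0.006 m and z of square_cartridge_2 in the frame of square_well_2 below 0.004 m and angle between square_cartridge_2's own z axis and vertical below 0.08 rad)) and value of joint lid below 0.04 rad and y of pin_tip in the frame of hasp above 0.024 m and x of pin_tip in the frame of hasp between -0.01 and 0.01 m and z of pin_tip in the frame of hasp between -0.01 and 0.01 m and angle between the x axis of locking_pin and the y axis of neutraliser, either way round below 0.25 rad and value of joint inlet_valve below 0.15 rad), for 0.2 s.
At the end, for the whole second after the job is handed in: Every cartridge lies in a well of its shape (centre within 6 mm, underside within 4 mm of the floor, tilt under 0.08), lid shut (under 0.04 rad), pin through the hasp (tip 24 mm or more past its middle, within 10 mm of the axis, 0.25 rad), valve open (under 0.15 rad), all at rest (all of step 5 and linear speed of each of round_cartridge_1, round_cartridge_2, square_cartridge_1, square_cartridge_2, locking_pin below 0.02 m/s); the robot touches nothing.
It fails at once if a bystander on the worktop is moved by more than 5 cm or knocked over (distance of any of iron, descaler, grease_tub, wrench, brush from where it was at the start of the episode above 0.05 m or angle between any of iron, descaler, grease_tub's own z axis and vertical above 0.6 rad).
Of round_cartridge_1, round_cartridge_2, square_cartridge_1, square_cartridge_2 only 3 to 4 are there at a start; the rules pass over those that are not, and their reading is None.
At some moment in a run one of round_cartridge_1, round_cartridge_2, square_cartridge_1, square_cartridge_2, locking_pin may be knocked a few centimetres aside while the robot is not near it.
Once in a run the grip may slacken for a moment while it holds something.
It also fails if it takes over 210 s, if anything falls off the work surface, if the arm or the gripper's body presses on something with over 40 N, if the wrist force passes 120 N, or if a joint passes its speed limit or range.

### The arm

A 6-joint arm with a two-finger parallel gripper is mounted at the origin on the work surface. World frame = base frame: x ahead of the robot, y to its left, z up, the work surface at z = 0. Lengths are in m, angles in rad, forces in N, time in s.
With the tool pointing down it reaches from about 0.275 to 0.875 m from the base axis. Payload 12.5 kg.
Tool frame: the origin (TCP) lies on the centre line of the jaws, within the pads' length; the fingertips stand r.finger_overhang ahead of it and the grasp point (between the pads) lies 3 mm ahead of it (r.finger_overhang is the distance from the TCP to the fingertips, in m); z points along the fingers, y is the direction in which the jaws open and shut (so a half turn about z gives the same grasp; the last joint's range is limited). The gripper opens to 85 mm and grips with 20 to 120 N. Pads are 22 mm wide; open, the fingers measure 114 mm over their backs; the gripper's body (76 mm by 85 mm) begins 54 mm behind the grasp point. The pads swing forward as they close: fully open they stand 13 mm farther back than shut.
Start: joints at [-1.325, 0.351, 1.652, -0, 1.139, -0.085], TCP at [0.179, -0.52, 0.253] pointing down, gripper open.
Joint ranges: [-2.75, 2.75], [-0.79, 2.1], [0.01, 2.65], [-1.57, 4.71], [0.07, 3.14], [-2.87, 2.87]. Speed limits (rad/s): [2.22, 2.22, 2.79, 3.14, 3.14, 3.14].

### API

Orientations are given as a unit quaternion [x, y, z, w].
In Python, from cell import r, optics gives the robot as it stands. The module is installed in compiled form; this text tells all that it offers. Calls block until the motion is done:
- r.move_to(position, orientation): joint-space move of the TCP to a pose.
- r.move_linear(position, rot=None, vel=0.15): straight line of the TCP; rot=None keeps the orientation; vel is the mean speed in m/s.
- r.set_joints(angles): joint-space move.
- r.set_gripper(opening, squeeze=None): opening from 0.0 (shut) to 1.0 (fully open); squeeze is the grip in N (None keeps the last); returns when the fingers have stopped.
- r.sleep(seconds).
- r.inverse_kinematics(position, orientation): joint angles nearest the present ones, or None.
- optics.get_image(name): name is "scene" or "top" or "wrist"; returns a dict with "pixels" (420x560x3 uint8, red, green, blue), "depth" (420x560 float32, m along the optical axis (not along the pixel's ray), 0 where there is no reading), "fx", "fy", "cx", "cy" (pixels), "camera_from_world" (4x4, takes a point from world to camera coordinates); the wrist camera has in their place "mount" (4x4, takes a point from camera to tool coordinates, whose origin is the TCP and whose axes are the flange's). Camera axes: x right, y down, z forward; pixel columns grow to the right and rows downward; lengths in m; the calibration is good to about 2 mm. A picture is of the moment at which its call begins: read the wrist's pose just before it.
A pose or a line that the arm cannot do raises r.PlanningError and nothing moves.
- r.hand_in(): hands the job in, once; it reports no verdict.
Readings, each from a call of its own:
- r.current_t(): time.
- r.current_q(): joint angles.
- r.current_qvel(): joint speeds.
- r.current_effort(): joint torques, N m.
- r.current_tool_pos(): TCP position.
- r.current_ee_rot(): TCP orientation.
- r.current_contact_force(): force on the tool from outside, world axes, zero at the start.
- r.current_torque(): the same for the moment, N m.
- r.current_opening(): opening from 0.0 (shut) to 1.0 (fully open).
Only numpy, scipy, OpenCV 4.12 (cv2) and the standard library are available. Lean on these libraries where they do the work, as an engineer would, in place of code of your own. Each camera call takes 0.05 s, during which the arm holds its last target.

## Working session

There is one attempt and no reset: what is moved stays moved. The work goes in short steps, each a Python script; the robot and the scene stay as the last script left them, time stands still between calls to the robot, and variables do not carry over. Pictures are saved under pics/ and viewed, and the job is handed in when it is done.

```bash
mkdir -p pics; ls; cat > h.py <<'E'
import numpy as np, cv2
from cell import r, optics
def save(name,fn):
    im=optics.get_image(name); cv2.imwrite('pics/'+fn+'.png',im['pixels'][:,:,::-1]); np.savez('pics/'+fn+'.npz',**{k:v for k,v in im.items()}); return im
E
python3 - <<'E'
from h import *
print(r.current_t(), r.finger_overhang, r.current_tool_pos(), r.current_ee_rot())
for n in ['scene','top','wrist']:
    im=save(n,n+'0'); print(n,im['fx'],im['fy'],im['cx'],im['cy']); print(np.round(im.get('camera_from_world',im.get('mount')),4))
    print((im['depth']>0).mean())
E
```

```text
pics
0.0 0.022 [ 0.17858239 -0.51985645  0.25273814] [ 9.86350058e-01  1.64660832e-01 -5.11201126e-05 -6.08196948e-04]
scene 415.8480245247954 415.8480245247954 281.71696022353746 211.61187562476866
[[-0.3955  0.9184 -0.0124  0.283 ]
 [ 0.6169  0.2556 -0.7444 -0.2513]
 [-0.6805 -0.3021 -0.6676  1.4761]
 [ 0.      0.      0.      1.    ]]
0.9960374149659864
top 544.5649131475861 544.5649131475861 283.98072763783006 220.8918046473831
[[-0.0285 -0.9994 -0.0183 -0.0406]
 [-0.9851  0.0312 -0.1693  0.5456]
 [ 0.1698  0.0132 -0.9854  1.3985]
 [ 0.      0.      0.      1.    ]]
0.9963180272108844
wrist 337.673594033583 337.673594033583 279.76077185173887 203.78957539726372
[[ 6.000e-04 -9.482e-01 -3.176e-01  8.160e-02]
 [ 1.000e+00  9.000e-04 -8.000e-04 -0.000e+00]
 [ 1.000e-03 -3.176e-01  9.482e-01 -1.210e-01]
 [ 0.000e+00  0.000e+00  0.000e+00  1.000e+00]]
0.9960714285714286
```

View pics/scene0.png

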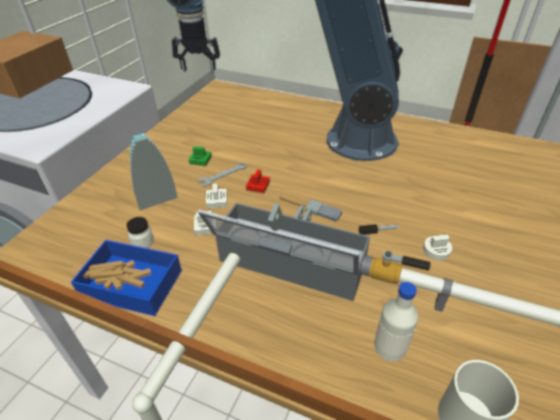

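View pics/top0.png

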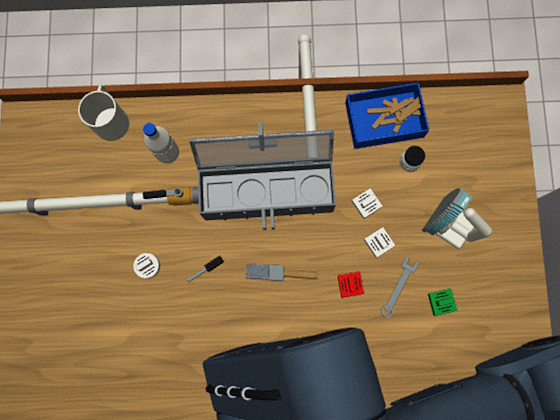

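View pics/wrist0.png

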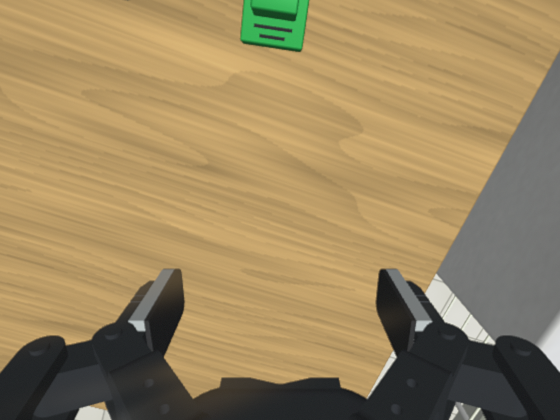

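```bash
cat >> h.py <<'E'
from scipy.spatial.transform import Rotation as R
def campose(im, tool=None):
    if 'camera_from_world' in im: return np.linalg.inv(im['camera_from_world'])
    p,q=tool; T=np.eye(4); T[:3,:3]=R.from_quat(q).as_matrix(); T[:3,3]=p
    return T@im['mount']
def ray(im,T,uv):
    d=np.array([(uv[0]-im['cx'])/im['fx'],(uv[1]-im['cy'])/im['fy'],1.0])
    return T[:3,3],T[:3,:3]@d
def plane(im,T,uv,z):
    o,d=ray(im,T,uv); return o+d*(z-o[2])/d[2]
def deep(im,T,uv):
    o,d=ray(im,T,uv); return o+d*im['depth'][int(round(uv[1])),int(round(uv[0]))]
def tri(a,b):
    (o1,d1),(o2,d2)=a,b
    d1=d1/np.linalg.norm(d1); d2=d2/np.linalg.norm(d2)
    s=np.linalg.lstsq(np.stack([d1,-d2],1),o2-o1,rcond=None)[0]
    p,q=o1+s[0]*d1,o2+s[1]*d2
    return (p+q)/2,np.linalg.norm(p-q)
def load(fn):
    z=np.load('pics/'+fn+'.npz'); return {k:z[k] for k in z.files}
def proj(im,T,p):
    c=np.linalg.inv(T)@np.append(p,1); return im['fx']*c[0]/c[2]+im['cx'],im['fy']*c[1]/c[2]+im['cy']
def cloud(im,T):
    H,W=im['depth'].shape; u,v=np.meshgrid(np.arange(W),np.arange(H)); d=im['depth']
    P=np.stack([(u-im['cx'])/im['fx']*d,(v-im['cy'])/im['fy']*d,d],-1)
    return P@T[:3,:3].T+T[:3,3]
E
python3 - <<'E'
from h import *
t=load('top0'); T=campose(t); print(T[:3,3])
for n,uv in dict(round=(147,265),sq1=(367,203),sq2=(379,241),pingrip=(213,263),sqA=(219,194),rA=(251,192),sqB=(284,190),rB=(315,187),tubFL=(202,219),tubFR=(334,211),red=(350,285)).items():
    print(n,np.round(deep(t,T,uv),4))
px=t['pixels'][90:330,100:480,::-1]
cv2.imwrite('pics/topcrop.png',cv2.resize(px,None,fx=2.1,fy=2.1,interpolation=cv2.INTER_CUBIC))
s=load('scene0')['pixels'][120:300,150:480,::-1]
cv2.imwrite('pics/scenecrop.png',cv2.resize(s,None,fx=2.4,fy=2.4,interpolation=cv2.INTER_CUBIC))
E
```

```text
[ 0.29882595 -0.07601896  1.469734  ]
round [0.4388 0.3087 0.0373]
sq1 [ 0.5841 -0.2783  0.0525]
sq2 [ 0.4818 -0.3041  0.0521]
pingrip [0.4411 0.1372 0.0135]
sqA [0.624  0.1159 0.0407]
rA [0.6275 0.0298 0.0371]
sqB [ 0.6311 -0.0593  0.0329]
rB [ 0.6343 -0.1428  0.0431]
tubFL [0.564  0.1682 0.0028]
tubFR [ 0.5751 -0.1942  0.0008]
red [ 0.3699 -0.2232  0.0484]
```

View pics/topcrop.png

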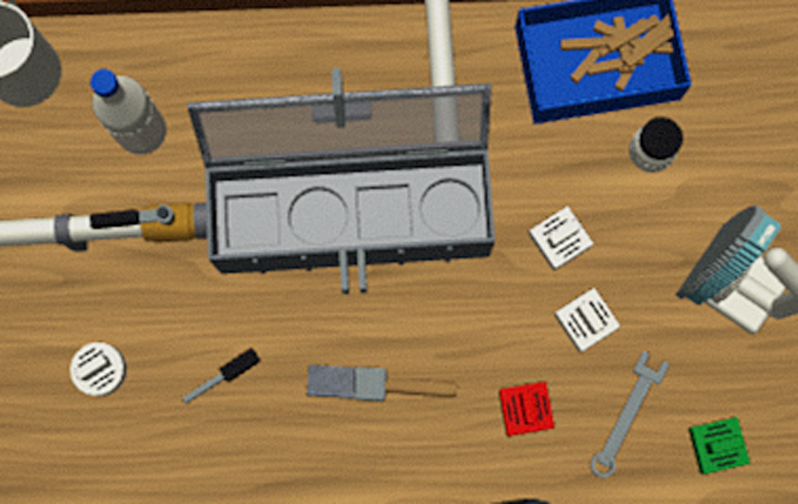

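View pics/scenecrop.png

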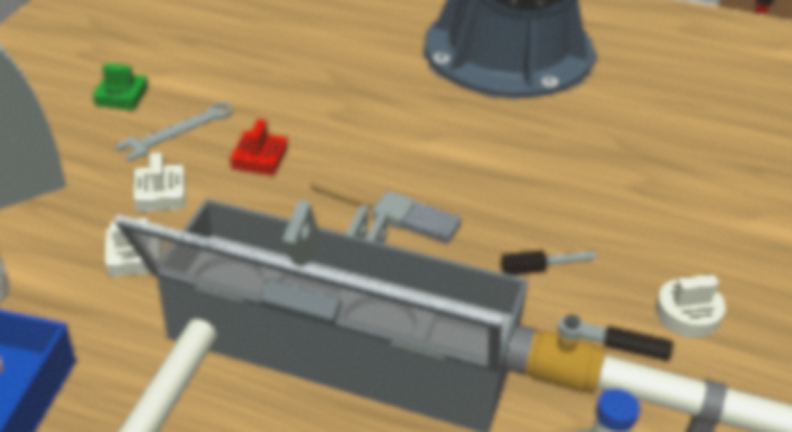

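```bash
cat >> h.py <<'E'
def quat(yaw):  # tool down, tool x at world yaw
    M=np.array([[np.cos(yaw),np.sin(yaw),0],[np.sin(yaw),-np.cos(yaw),0],[0,0,-1]])
    return R.from_matrix(M).as_quat()
def wsave(fn):
    p,q=np.array(r.current_tool_pos()),np.array(r.current_ee_rot())
    im=optics.get_image('wrist'); im['tool_p']=p; im['tool_q']=q
    cv2.imwrite('pics/'+fn+'.png',im['pixels'][:,:,::-1]); np.savez('pics/'+fn+'.npz',**im); return im,campose(im,(p,q))
def wload(fn):
    im=load(fn); return im,campose(im,(im['tool_p'],im['tool_q']))
E
python3 - <<'E'
from h import *
p=np.array(r.current_tool_pos()); r.move_linear([p[0],p[1],0.42],vel=0.3)
r.move_to([0.56,0.06,0.45],quat(0)); print(r.current_tool_pos(),r.current_q(),r.current_t())
wsave('w1')
r.move_to([0.56,-0.10,0.45],quat(0)); print(r.current_tool_pos(),r.current_q(),r.current_t())
wsave('w2'); 
E
```

```text
[0.56004853 0.05935853 0.44991666] [ 2.29831194e-02  2.55603440e-01  1.30754686e+00 -1.13934801e-04
  1.57859615e+00  1.59456074e+00] 3.325
[ 0.55993552 -0.10034448  0.45000575] [-2.59268779e-01  2.67326121e-01  1.29225079e+00  2.55609697e-04
  1.58203290e+00  1.31265660e+00] 4.0583
```

View pics/w1.png

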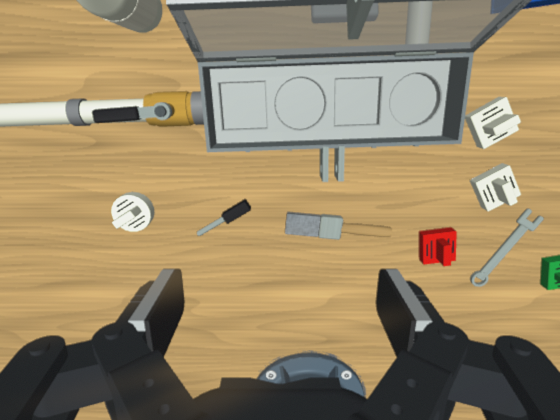

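View pics/w2.png

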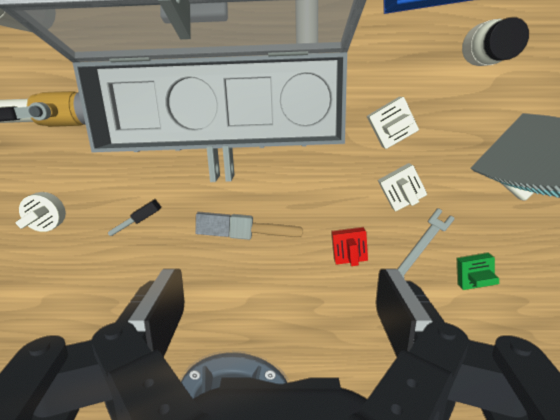

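```bash
python3 - <<'E'
from h import *
for f,(x0,y0,x1,y1) in dict(w1=(60,60,240,160),w2=(0,60,120,160)).items():
    im,T=wload(f); c=cloud(im,T)
    cv2.imwrite('pics/%s_valve.png'%f,cv2.resize(im['pixels'][y0:y1,x0:x1,::-1],None,fx=4.4,fy=4.4,interpolation=cv2.INTER_CUBIC))
    # lever black sleeve
    z=c[...,2]; g=im['pixels'].astype(int).max(-1)
    m=((z>0.105)&(z<0.135)&(g<60))&(c[...,1]>0.15)&(c[...,0]>0.5)
    n,l,s,ce=cv2.connectedComponentsWithStats(m.astype(np.uint8))
    for i in range(1,n):
        if s[i,4]>30:
            P=c[l==i]; print(f,'sleeve',s[i],P.mean(0),P.min(0),P.max(0))
    m=(abs(z-0.105)<0.006)&(c[...,0]>0.5)&(c[...,0]<0.75)&(abs(c[...,1])<0.25)
    cv2.imwrite('pics/%s_rim.png'%f,cv2.resize((m*255).astype(np.uint8),None,fx=1.4,fy=1.4))
    for name,uv in dict(deckL=(222,105),deckm=(329,100)).items(): print(name, deep(im,T,uv if f=='w1' else (uv[0]-110,uv[1])))
E
```

```text
w1 sleeve [ 93 107  46  16 553] [0.61228966 0.27030623 0.12318629] [0.60285195 0.24285554 0.11716364] [0.62169558 0.29967658 0.12596622]
deckL [0.62090116 0.14698608 0.04008974]
deckm [ 0.62847056 -0.01224361  0.05459058]
w2 sleeve [  0 107  17  14 197] [0.61322847 0.25066934 0.12284564] [0.60538549 0.24272123 0.11847863] [0.62178576 0.2616543  0.12557316]
deckL [0.62143266 0.14797521 0.05205143]
deckm [ 0.62850639 -0.01111038  0.05544184]
```

View pics/w1_valve.png

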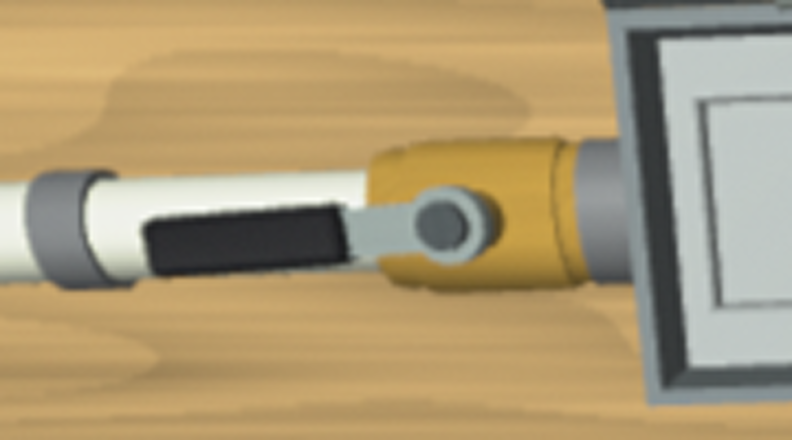

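View pics/w1_rim.png

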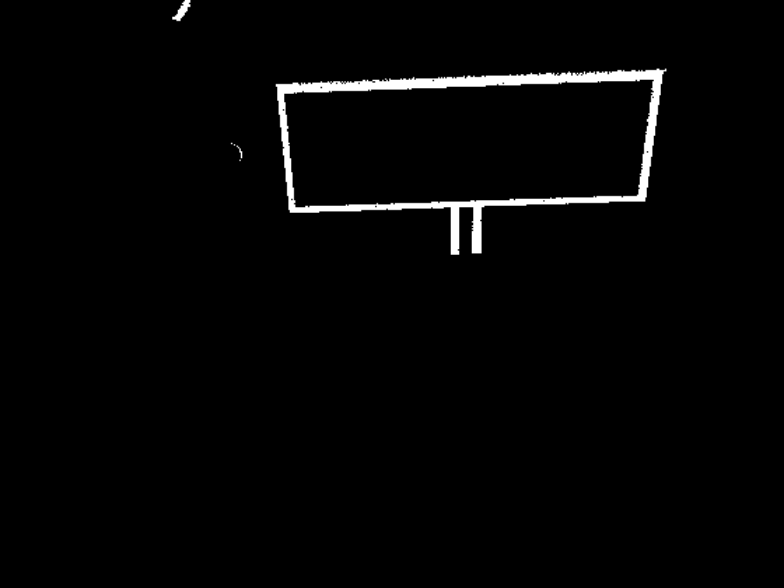

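```bash
python3 - <<'E'
from h import *
for f in ['w1','w2']:
    im,T=wload(f); c=cloud(im,T); z=c[...,2]
    m=(abs(z-0.105)<0.006)&(c[...,0]>0.5)&(c[...,0]<0.71)&(abs(c[...,1])<0.25)
    n,l,s,ce=cv2.connectedComponentsWithStats(m.astype(np.uint8)); i=1+np.argmax(s[1:,4]); m=l==i
    # drop hasp cheeks
    v,u=np.nonzero(m); P=np.array([plane(im,T,(a,b),0.105)[:2] for a,b in zip(u,v)])
    W=lambda th: P@np.array([[np.cos(th),-np.sin(th)],[np.sin(th),np.cos(th)]])
    # front outer edge: for y bins min x excluding cheeks
    ys=np.arange(P[:,1].min()+.02,P[:,1].max()-.02,.008); E=[]
    for y in ys:
        k=abs(P[:,1]-y)<.004
        E.append((y,P[k,0].min()))
    E=np.array(E); k=np.ones(len(E),bool)
    for _ in range(8):
        pf=np.polyfit(E[k,1*0],E[k,1],1); k=abs(E[:,1]-np.polyval(pf,E[:,0]))<.004
        if _==0: k=E[:,1]>np.median(E[:,1])-.01
    a=-np.arctan(pf[0]); Q=P@np.array([[np.cos(a),-np.sin(a)],[np.sin(a),np.cos(a)]])
    Q=Q[Q[:,0]>np.median(0)] ; k2=Q[:,0]>np.quantile(Q[:,0],.0)
    xf=(np.polyval(pf,0))*np.cos(a)
    body=Q[Q[:,0]>xf-.002]
    print(f,'yaw',a,'front x',xf,'y',body[:,1].min(),body[:,1].max(),np.ptp(body[:,1]),'xmax',body[:,0].max()-xf)
    ch=Q[Q[:,0]<xf-.008]; print(' cheeks y',ch[:,1].min(),ch[:,1].max(),(ch[:,1].min()+ch[:,1].max())/2,'depth',xf-ch[:,0].min())
    yc=(body[:,1].min()+body[:,1].max())/2
    o=np.array([[np.cos(a),-np.sin(a)],[np.sin(a),np.cos(a)]])@np.array([xf+.0575,yc]); print(' origin',o)
im,T=wload('w1'); s=deep(im,T,(160.5,110.5)); print('stem',s)
E
```

```text
w1 yaw 0.034123239494102536 front x 0.5669969922845435 y -0.21012208815667177 0.14216356137784467 0.35228564953451647 xmax 0.11830278762400981
 cheeks y -0.04794614145247062 -0.01790967194891315 -0.032927906700691886 depth 0.048011592921220814
 origin [ 0.6252927  -0.01265376]
w2 yaw 0.03442291501265415 front x 0.5669223372089118 y -0.20849868254103196 0.14400707130561932 0.3525057538466513 xmax 0.11857694244136141
 cheeks y -0.04887848144280597 -0.017776968575584966 -0.033327725009195466 depth 0.04800503592383165
 origin [ 0.6251622  -0.01073651]
stem [0.61759973 0.21109775 0.12693425]
```

```bash
cat >> h.py <<'E'
A=0.0343; O=np.array([0.6253,-0.0118])
def tub(x,y): return O+np.array([np.cos(A)*x-np.sin(A)*y,np.sin(A)*x+np.cos(A)*y])
STEM=np.array([0.6176,0.2122])
def st(): print('t %.1f'%r.current_t(),'p',np.round(r.current_tool_pos(),4),'F',np.round(r.current_contact_force(),1),'op %.3f'%r.current_opening())
def lever(phi,rad=0.06): 
    y=np.pi/2+A+phi; return STEM+rad*np.array([np.cos(y),np.sin(y)]),quat(y)
E
python3 - <<'E'
from h import *
t=load('top0'); T=campose(t); c=cloud(t,T)
hsv=cv2.cvtColor(t['pixels'],cv2.COLOR_RGB2HSV)
m=(hsv[...,0]>105)&(hsv[...,0]<130)&(hsv[...,1]>120)&(c[...,1]>0.1); print('cap',c[m&(c[...,2]>.15)].mean(0))
r.set_gripper(0.5)
p,q=lever(0.05); 
r.move_to([*p,0.25],q); st()
r.move_linear([*p,0.122]); st(); wsave('w3')
E
```

```text
cap [0.6809614  0.24437588 0.21197654]
t 6.2 p [0.6131 0.2712 0.2507] F [-0.1  0.1 -0.6] op 0.502
t 7.2 p [0.6131 0.2721 0.1231] F [0.5 0.7 1.2] op 0.502
```

View pics/w3.png

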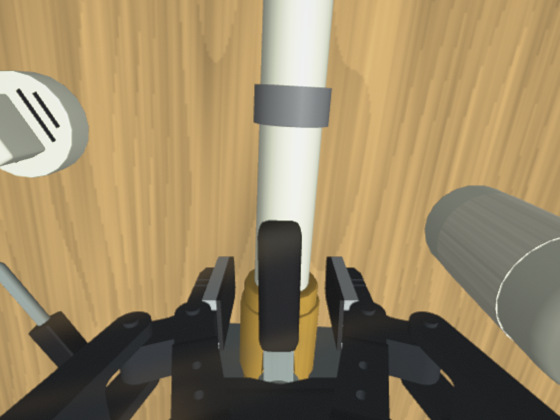

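```bash
python3 - <<'E'
from h import *
t=load('top0'); T=campose(t)
print([np.round(deep(t,T,u),3) for u in [(152,130),(160,143),(168,157)]])
im,T=wload('w1'); print([np.round(deep(im,T,u),3) for u in [(130,10),(110,5),(150,20)]])
r.set_gripper(0.1,30); st()
for phi in np.linspace(0.05,1.57,9)[1:]:
    p,q=lever(phi); r.move_linear([*p,0.122],rot=q,vel=0.08); 
    if phi>1.1: st()
wsave('w4')
E
```

```text
[array([0.752, 0.257, 0.203]), array([0.739, 0.252, 0.14 ]), array([0.73 , 0.253, 0.048])]
[array([0.736, 0.244, 0.102]), array([0.735, 0.254, 0.131]), array([0.736, 0.243, 0.036])]
t 7.5 p [0.6127 0.2721 0.1228] F [-2.3 -0.2  6.4] op 0.206
t 9.6 p [0.561  0.2329 0.1228] F [-4.4  1.5  7.6] op 0.206
t 9.9 p [0.5582 0.2218 0.1228] F [-4.3  2.2  7.4] op 0.201
t 10.3 p [0.5575 0.2105 0.1227] F [-5.7  1.5  8.2] op 0.206
```

View pics/w4.png

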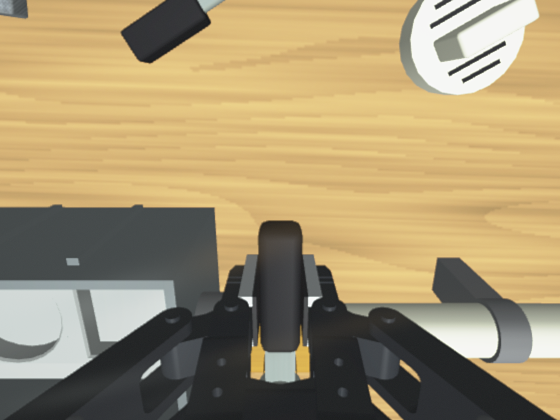

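```bash
python3 - <<'E'
from h import *
r.set_gripper(0.5); st()
p=r.current_tool_pos(); r.move_linear([p[0],p[1],0.24],vel=0.25)
r.move_to([0.43,0.27,0.24],quat(np.pi/2)); wsave('c1a'); st()
r.move_linear([0.43,0.33,0.24],vel=0.25); wsave('c1b'); st()
E
```

```text
t 10.7 p [0.5576 0.2101 0.1219] F [-0.5 -0.2 -0.3] op 0.499
t 12.9 p [0.4301 0.2699 0.2397] F [ 0.1 -0.1  1. ] op 0.499
t 13.4 p [0.4299 0.3297 0.2397] F [-0.1  0.1  0.1] op 0.500
```

View pics/c1a.png

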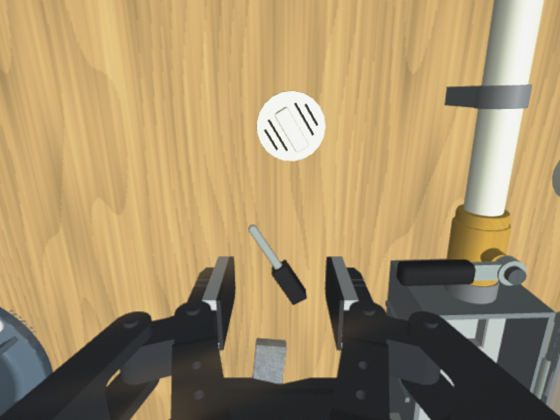

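View pics/c1b.png

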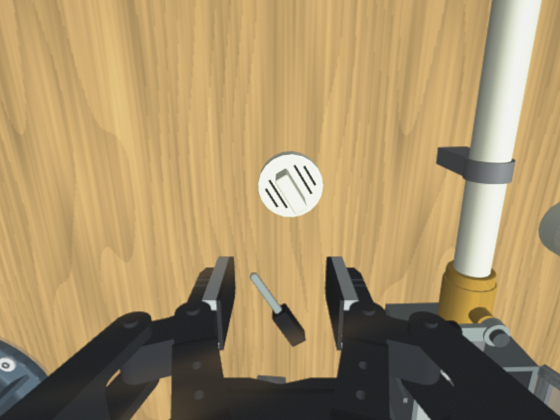

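```bash
cat >> h.py <<'E'
def cart(im,T,approx,zb=0.0,rad=0.055):
    c=cloud(im,T); d=np.hypot(c[...,0]-approx[0],c[...,1]-approx[1])<rad
    o={}
    for n,lo,hi,zz in (('tab',.046,.06,.052),('slab',.017,.028,.022)):
        m=d&(c[...,2]>zb+lo)&(c[...,2]<zb+hi)
        v,u=np.nonzero(m); 
        if len(u)<20: continue
        P=np.array([plane(im,T,(a,b),zb+zz)[:2] for a,b in zip(u,v)]).astype(np.float32)
        (cx,cy),(w,h),a=cv2.minAreaRect(P)
        if w<h: w,h,a=h,w,a+90
        o[n]=dict(c=np.array([cx,cy]),wh=(w,h),a=np.radians(a),z=np.median(c[...,2][m]),px=(u.mean(),v.mean()),area=len(u))
    return o
E
python3 - <<'E'
from h import *
rs={}
for f in ['c1a','c1b']:
    im,T=wload(f); 
    o=cart(im,T,(0.435,0.31)); rs[f]=(im,T,o)
    for k,v in o.items(): print(f,k,{a:np.round(b,4) for a,b in v.items()})
(a,Ta,oa),(b,Tb,ob)=rs['c1a'],rs['c1b']
print('tri tab',tri(ray(a,Ta,oa['tab']['px']),ray(b,Tb,ob['tab']['px'])))
E
```

```text
c1a tab {'c': array([0.44  , 0.3187]), 'wh': array([0.0399, 0.0139]), 'a': np.float64(2.1154), 'z': np.float64(0.0521), 'px': array([290.8871, 129.1447]), 'area': np.int64(691)}
c1a slab {'c': array([0.4399, 0.3184]), 'wh': array([0.0668, 0.0663]), 'a': np.float64(0.0015), 'z': np.float64(0.0223), 'px': array([290.1259, 124.4965]), 'area': np.int64(3019)}
c1b tab {'c': array([0.44  , 0.3193]), 'wh': array([0.0405, 0.0144]), 'a': np.float64(2.1163), 'z': np.float64(0.0521), 'px': array([290.4627, 193.1343]), 'area': np.int64(603)}
c1b slab {'c': array([0.4402, 0.3195]), 'wh': array([0.0666, 0.0666]), 'a': np.float64(0.0023), 'z': np.float64(0.0222), 'px': array([289.537 , 182.3696]), 'area': np.int64(2462)}
tri tab (array([0.43988413, 0.3188026 , 0.0491603 ]), np.float64(0.00013331345039717727))
```

```bash
python3 - <<'E'
from h import *
r.move_to([0.62,0.08,0.34],quat(np.pi)); wsave('v1'); st()
r.move_linear([0.62,-0.09,0.34],vel=0.3); wsave('v2'); st()
E
```

```text
t 15.2 p [0.6198 0.0803 0.3399] F [-0.2 -0.1 -0.2] op 0.495
t 16.0 p [ 0.62  -0.089  0.34 ] F [ 0.4 -0.7  0.1] op 0.499
```

View pics/v1.png

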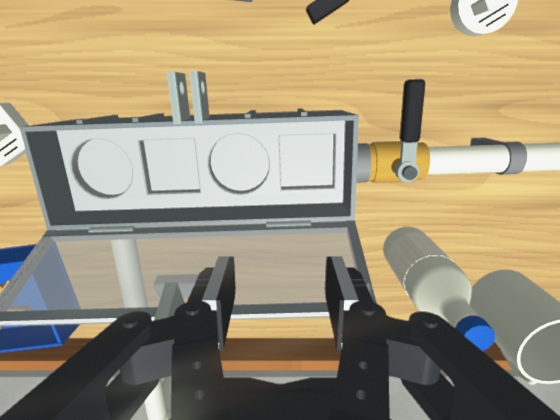

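View pics/v2.png

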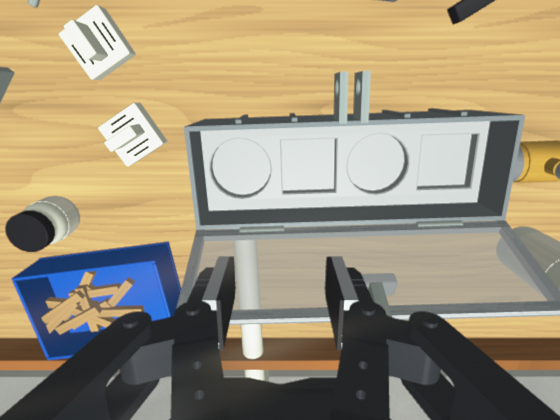

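```bash
python3 - <<'E'
from h import *
for f in ['v1','v2','w1','w2']:
    im,T=wload(f); c=cloud(im,T)
    m=(c[...,2]<0.049)&(c[...,2]>0.02)&(c[...,0]>0.57)&(c[...,0]<0.68)&(c[...,1]<.16)&(c[...,1]>-.18)
    m=cv2.morphologyEx(m.astype(np.uint8),cv2.MORPH_OPEN,np.ones((3,3)))
    n,l,s,ce=cv2.connectedComponentsWithStats(m)
    for i in range(1,n):
        if s[i,4]<700: continue
        v,u=np.nonzero(l==i); P=np.array([plane(im,T,(a,b),0.055)[:2] for a,b in zip(u,v)]).astype(np.float32)
        (cx,cy),(w,h),a=cv2.minAreaRect(P)
        d=np.array([cx,cy])-O; loc=(np.cos(A)*d[0]+np.sin(A)*d[1],-np.sin(A)*d[0]+np.cos(A)*d[1])
        print(f,'c',np.round([cx,cy],4),'wh',np.round([w,h],4),'a',round(a,1),'fill %.2f'%(cv2.contourArea(cv2.convexHull(P))/(w*h)),'tub',np.round(loc,4),'floor z %.4f'%np.median(c[l==i][:,2]))
E
```

```text
v1 c [0.6217 0.0303] wh [0.072  0.0704] a 90.0 fill 0.79 tub [-0.0022  0.0422] floor z 0.0403
v1 c [0.6189 0.1131] wh [0.0643 0.065 ] a 1.9 fill 0.99 tub [-0.0021  0.1251] floor z 0.0404
v1 c [ 0.6272 -0.1363] wh [0.0705 0.0697] a 90.0 fill 0.79 tub [-0.0024 -0.1245] floor z 0.0402
v1 c [ 0.6245 -0.0529] wh [0.0644 0.0638] a 2.1 fill 0.99 tub [-0.0022 -0.041 ] floor z 0.0403
v2 c [0.6219 0.0284] wh [0.0704 0.071 ] a 0.0 fill 0.79 tub [-0.0021  0.0402] floor z 0.0405
v2 c [0.6189 0.1117] wh [0.0644 0.0632] a 2.0 fill 0.99 tub [-0.0022  0.1237] floor z 0.0406
v2 c [ 0.6269 -0.1378] wh [0.0711 0.071 ] a 89.4 fill 0.79 tub [-0.0028 -0.126 ] floor z 0.0403
v2 c [ 0.6245 -0.055 ] wh [0.0644 0.065 ] a 2.1 fill 0.98 tub [-0.0023 -0.0431] floor z 0.0404
w1 c [ 0.6297 -0.136 ] wh [0.0703 0.0711] a 90.0 fill 0.79 tub [ 0.0002 -0.1243] floor z 0.0402
w1 c [0.6235 0.0308] wh [0.072  0.0703] a 90.0 fill 0.80 tub [-0.0003  0.0426] floor z 0.0402
w1 c [ 0.6263 -0.0526] wh [0.0652 0.0641] a 2.0 fill 0.97 tub [-0.0004 -0.0408] floor z 0.0402
w1 c [0.6208 0.1139] wh [0.0652 0.0651] a 2.0 fill 0.98 tub [-0.0002  0.1258] floor z 0.0404
w2 c [ 0.6297 -0.1375] wh [0.0717 0.0711] a 90.0 fill 0.80 tub [ 1.000e-04 -1.258e-01] floor z 0.0402
w2 c [0.6235 0.029 ] wh [0.0711 0.0703] a 90.0 fill 0.80 tub [-0.0004  0.0409] floor z 0.0405
w2 c [ 0.6263 -0.054 ] wh [0.065  0.0653] a 1.4 fill 0.98 tub [-0.0004 -0.0422] floor z 0.0405
w2 c [0.6207 0.1127] wh [0.0651 0.0633] a 1.8 fill 0.98 tub [-0.0003  0.1246] floor z 0.0406
```

```bash
sed -i 's/^A=0.0343; O=.*/A=0.0341; O=np.array([0.6241,-0.0120])/' h.py; cat >> h.py <<'E'
def grab(xy,yaw,z=0.048,op=0.45,sq=50,zup=0.24):
    r.set_gripper(op)
    r.move_to([*xy,zup],quat(yaw)); r.move_linear([*xy,z+0.05],vel=0.25); r.move_linear([*xy,z],vel=0.08); st()
    r.set_gripper(0.0,sq); st()
    r.move_linear([*xy,zup],vel=0.2); st()
E
python3 - <<'E'
from h import *
im,T=wload('v1')
grab((0.440,0.3182),2.116)
r.move_to([0.45,0.1,0.24],quat(np.pi)); st()
wsave('g1')
E
```

```text
t 19.4 p [0.4402 0.3183 0.0481] F [-0.2  0.   0.5] op 0.454
t 19.8 p [0.4404 0.3184 0.0486] F [-0.8 -0.6  5.9] op 0.153
t 20.9 p [0.4395 0.3179 0.2388] F [-0.4  0.7 -2.2] op 0.156
t 22.2 p [0.45   0.1003 0.2398] F [ 0.7  0.4 -1.2] op 0.155
```

View pics/g1.png

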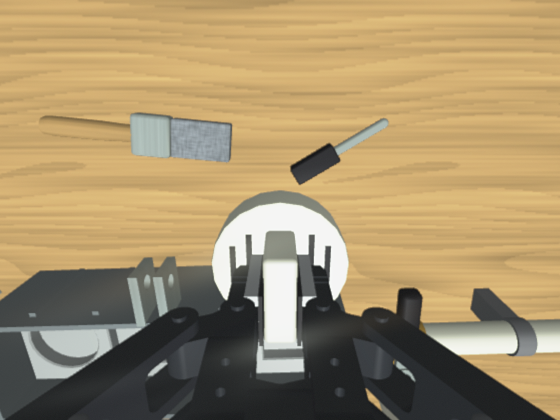

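```bash
cat >> h.py <<'E'
def place(xy,yaw,z=0.088,zup=0.24):
    r.move_to([*xy,zup],quat(yaw)); st()
    r.move_linear([*xy,z+0.03],vel=0.2); st()
    for dz in (0.02,0.014,0.008,0.004,0.0015,0.0):
        r.move_linear([*xy,z+dz],vel=0.05); F=r.current_contact_force(); st()
        if F[2]>8: print('contact'); break
E
python3 - <<'E'
from h import *
p=tub(0,0.0416); print(p)
place(p,np.pi+A); wsave('p1')
E
```

```text
[0.62268171 0.02957582]
t 23.0 p [0.6221 0.0301 0.2396] F [-0.5 -0.3 -1.5] op 0.154
t 23.7 p [0.6232 0.0299 0.1195] F [ 0.4  1.3 -2.4] op 0.154
t 24.1 p [0.6226 0.0296 0.108 ] F [ 0.5  0.2 -1.2] op 0.152
t 24.4 p [0.6224 0.0296 0.1016] F [ 0.3 -0.9 -2.6] op 0.154
t 24.6 p [0.6225 0.0296 0.0956] F [-0.4 -0.2 -1.9] op 0.154
t 24.9 p [0.6225 0.0296 0.0917] F [ 1.  -0.1 -2.5] op 0.152
t 25.1 p [0.6226 0.0296 0.0894] F [ 0.1 -0.5 -1.9] op 0.152
t 25.4 p [0.623  0.0296 0.0886] F [-2.2 -0.1  4.8] op 0.147
```

View pics/p1.png

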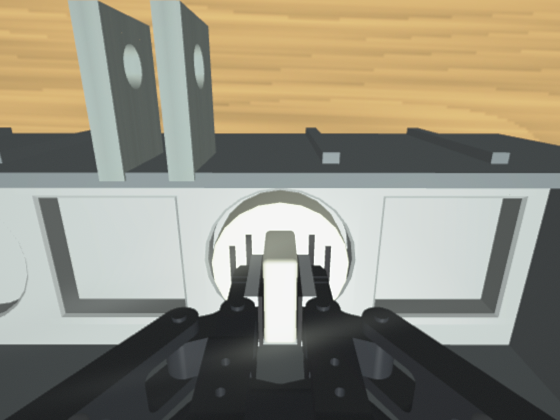

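```bash
python3 - <<'E'
from h import *
r.set_gripper(0.4); st()
p=tub(0,0.0416)
r.move_linear([*p,0.26],vel=0.2)
im,T=wsave('p1b')
r.move_to([0.54,-0.27,0.29],quat(np.pi/2)); st(); wsave('s1')
r.move_to([0.54,-0.33,0.29],quat(np.pi/2)); st(); wsave('s2')
rs=[]
for f in ['s1','s2']:
    im,T=wload(f); c=cloud(im,T)
    for ap in [(0.58,-0.275),(0.482,-0.304)]:
        o=cart(im,T,ap,rad=0.06)
        for k,v in o.items(): print(f,k,{a:np.round(b,4) for a,b in v.items()})
        rs.append((im,T,o))
for i in (0,1):
    print('tri',tri(ray(*rs[i][:2],rs[i][2]['tab']['px']),ray(*rs[i+2][:2],rs[i+2][2]['tab']['px'])))
E
```

```text
t 25.8 p [0.6227 0.0296 0.0878] F [-0.1  0.1  0.5] op 0.402
t 28.0 p [ 0.5403 -0.2693  0.2896] F [-0.8  0.   0.6] op 0.399
t 28.4 p [ 0.5402 -0.3303  0.2894] F [-0.5  0.9 -0.3] op 0.403
s1 tab {'c': array([ 0.5914, -0.2804]), 'wh': array([0.0407, 0.0139]), 'a': np.float64(2.1164), 'z': np.float64(0.052), 'px': array([326.6066, 180.4571]), 'area': np.int64(455)}
s1 slab {'c': array([ 0.5915, -0.2805]), 'wh': array([0.0604, 0.0596]), 'a': np.float64(2.1136), 'z': np.float64(0.0222), 'px': array([322.9951, 172.4414]), 'area': np.int64(2023)}
s1 tab {'c': array([ 0.4846, -0.308 ]), 'wh': array([0.0408, 0.0146]), 'a': np.float64(0.5364), 'z': np.float64(0.052), 'px': array([230.2944, 204.1775]), 'area': np.int64(445)}
s1 slab {'c': array([ 0.4844, -0.3082]), 'wh': array([0.0604, 0.0601]), 'a': np.float64(0.5391), 'z': np.float64(0.0222), 'px': array([234.1625, 193.9468]), 'area': np.int64(1803)}
s2 tab {'c': array([ 0.5915, -0.2811]), 'wh': array([0.0401, 0.0142]), 'a': np.float64(2.1176), 'z': np.float64(0.0521), 'px': array([329.379 , 123.8386]), 'area': np.int64(533)}
s2 slab {'c': array([ 0.5916, -0.281 ]), 'wh': array([0.06  , 0.0597]), 'a': np.float64(2.1149), 'z': np.float64(0.0223), 'px': array([325.3201, 120.139 ]), 'area': np.int64(2324)}
s2 tab {'c': array([ 0.4846, -0.3086]), 'wh': array([0.0403, 0.0141]), 'a': np.float64(0.5386), 'z': np.float64(0.052), 'px': array([227.9541, 150.4291]), 'area': np.int64(501)}
s2 slab {'c': array([ 0.4845, -0.3087]), 'wh': array([0.0599, 0.0597]), 'a': np.float64(0.5375), 'z': np.float64(0.0223), 'px': array([232.1893, 144.5383]), 'area': np.int64(2155)}
tri (array([ 0.59181023, -0.28105391,  0.0484458 ]), np.float64(3.712707439570978e-05))
tri (array([ 0.48418159, -0.30906358,  0.04835648]), np.float64(0.00010557157525402269))
```

View pics/p1b.png

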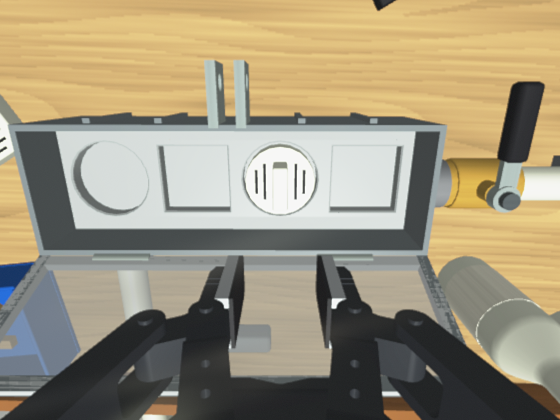

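View pics/s1.png

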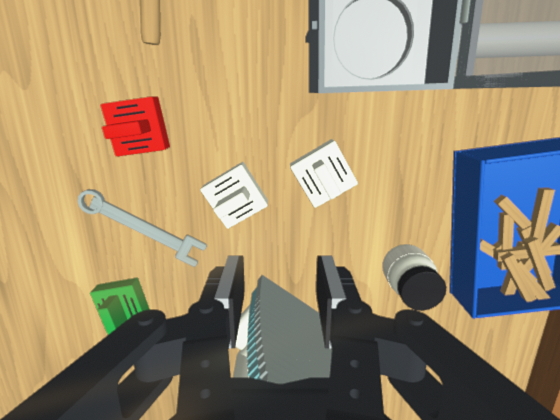

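```bash
python3 - <<'E'
from h import *
im=load('top0');T=campose(im); c=cloud(im,T)
m=(c[...,2]>0.06)&(c[...,0]>0.35)&(c[...,0]<0.72)&(c[...,1]<-0.33)&(c[...,1]>-.8)
P=c[m]
for lo,hi in ((.06,.1),(.1,.15),(.15,.23)):
    k=(P[:,2]>lo)&(P[:,2]<hi); k&=P[:,1]<-.35; print(lo,P[k].min(0),P[k].max(0))
grab((0.5915,-0.2818),2.1155,zup=0.26)
r.move_to([0.47,-0.1,0.26],quat(np.pi+A)); st(); wsave('g2')
E
```

```text
0.06 [ 0.47660959 -0.55393199  0.06003876] [ 0.71989793 -0.3815556   0.0999781 ]
0.1 [ 0.47573817 -0.56839712  0.10000525] [ 0.60262214 -0.42862928  0.14997105]
0.15 [ 0.49034092 -0.55271984  0.15020437] [ 0.5953601  -0.43517112  0.22604025]
t 30.8 p [ 0.5917 -0.2819  0.0482] F [1.1 0.6 0.1] op 0.447
t 31.1 p [ 0.5918 -0.282   0.0486] F [-0.5  0.5  4.3] op 0.153
t 32.3 p [ 0.591  -0.2816  0.2587] F [-0.2  0.5 -1.7] op 0.158
t 33.2 p [ 0.4706 -0.1005  0.26  ] F [ 0.5 -0.3 -0.7] op 0.151
```

View pics/g2.png

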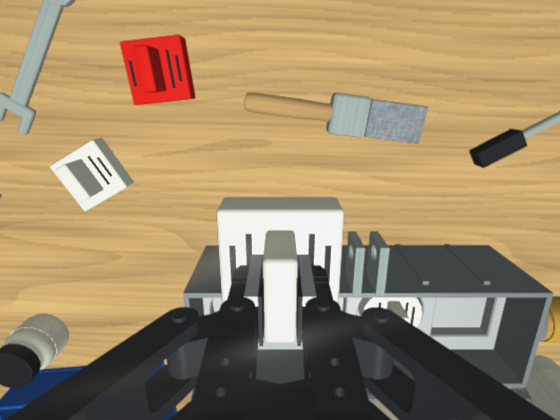

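```bash
python3 - <<'E'
from h import *
p=tub(0,-0.0416); print(p)
place(p,np.pi+A); wsave('p2')
E
```

```text
[ 0.62551829 -0.05357582]
t 33.9 p [ 0.6255 -0.0541  0.2392] F [ 0.6  0.  -0.2] op 0.156
t 34.7 p [ 0.6261 -0.054   0.1195] F [ 1.2  0.6 -1.6] op 0.154
t 35.0 p [ 0.6255 -0.0535  0.108 ] F [ 0.3  0.3 -0.8] op 0.154
t 35.3 p [ 0.6253 -0.0535  0.1016] F [-0.3 -0.5 -0.4] op 0.156
t 35.6 p [ 0.6253 -0.0535  0.0956] F [-0.4  0.1 -0.8] op 0.154
t 35.8 p [ 0.6254 -0.0536  0.0917] F [ 0.3  0.4 -1. ] op 0.152
t 36.1 p [ 0.6255 -0.0536  0.0894] F [-0.5 -0.2 -1.6] op 0.153
t 36.3 p [ 0.6258 -0.0536  0.0886] F [-1.8  1.   4.4] op 0.157
```

View pics/p2.png

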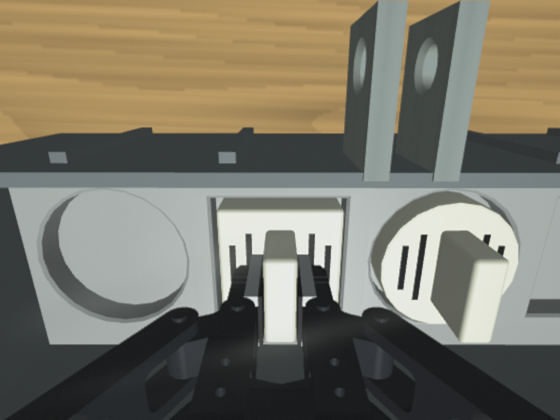

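Seated. Next, release it, re-measure the remaining square and take it.

```bash
python3 - <<'E'
from h import *
r.set_gripper(0.4); st()
p=tub(0,-0.0416)
r.move_linear([*p,0.26],vel=0.2)
r.move_to([0.49,-0.30,0.26],quat(0.5375)); im,T=wsave('s3')
o=cart(im,T,(0.484,-0.309),rad=0.06)
for k,v in o.items(): print(k,{a:np.round(b,4) for a,b in v.items()})
c=o['tab']['c']-0.001*np.array([np.cos(.5375),np.sin(.5375)]); print(c)
if np.hypot(*(c-[0.484,-0.309]))<0.006 and abs(o['tab']['a']-.5375)<.05:
    grab(c,o['tab']['a'],zup=0.26)
    r.move_to([0.47,0.1,0.26],quat(np.pi+A)); st(); wsave('g3')
E
```

```text
t 36.7 p [ 0.6255 -0.0536  0.0879] F [0.1 0.4 0.1] op 0.400
tab {'c': array([ 0.4853, -0.309 ]), 'wh': array([0.0397, 0.0132]), 'a': np.float64(0.5386), 'z': np.float64(0.0521), 'px': array([285.4026, 184.7828]), 'area': np.int64(534)}
slab {'c': array([ 0.485 , -0.3087]), 'wh': array([0.0597, 0.0595]), 'a': np.float64(2.1104), 'z': np.float64(0.0223), 'px': array([284.6279, 175.9268]), 'area': np.int64(2362)}
[ 0.48446745 -0.3095126 ]
t 41.7 p [ 0.4846 -0.3096  0.0481] F [-0.4 -0.4  0. ] op 0.449
t 42.0 p [ 0.4849 -0.3098  0.0486] F [ 0.1 -0.2  4.9] op 0.154
t 43.2 p [ 0.484  -0.3092  0.2588] F [ 0.1 -0.3 -1.9] op 0.157
t 44.9 p [0.4702 0.0996 0.2599] F [-0.4  0.2 -1.6] op 0.154
```

```bash
ls pics/g3.png
```

```text
pics/g3.png
```

View pics/g3.png

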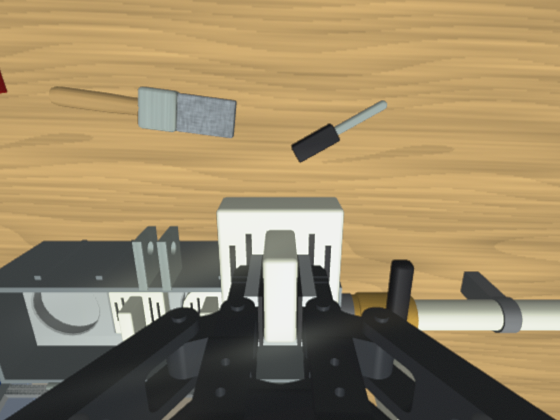

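```bash
python3 - <<'E'
from h import *
p=tub(0,0.1249); print(p)
place(p,np.pi+A); wsave('p3')
r.set_gripper(0.4); st()
r.move_linear([*p,0.26],vel=0.2)
r.move_to([0.60,0.03,0.34],quat(np.pi)); im,T=wsave('p4'); st()
for ap in (tub(0,.1249),tub(0,.0416),tub(0,-.0416)):
    o=cart(im,T,ap,zb=0.04)
    for k,v in o.items(): print(k,{a:np.round(b,4) for a,b in v.items()})
E
```

```text
[0.61984174 0.11282739]
t 45.6 p [0.6195 0.1124 0.2394] F [-0.2  0.  -1.6] op 0.154
t 46.3 p [0.6204 0.1129 0.1196] F [-0.3 -0.  -0.7] op 0.157
t 46.7 p [0.6198 0.1128 0.108 ] F [-0.4 -0.  -1.2] op 0.154
t 47.0 p [0.6196 0.1128 0.1016] F [-0.3 -0.7 -0.9] op 0.155
t 47.2 p [0.6196 0.1128 0.0955] F [ 0.1 -0.3 -1.7] op 0.155
t 47.5 p [0.6197 0.1128 0.0917] F [-0.2 -0.6 -1.8] op 0.156
t 47.7 p [0.6198 0.1128 0.0894] F [-0.3  1.1 -2.2] op 0.152
t 48.0 p [0.6201 0.1128 0.0886] F [-1.1 -0.1  4.5] op 0.150
t 48.4 p [0.6198 0.1128 0.0878] F [-0.3 -0.4  0.2] op 0.401
t 50.0 p [0.5997 0.0305 0.3384] F [-0.7  1.  -1. ] op 0.400
tab {'c': array([0.631 , 0.1286]), 'wh': array([0.0888, 0.0646]), 'a': np.float64(0.0364), 'z': np.float64(0.0923), 'px': array([363.6494, 191.8475]), 'area': np.int64(813)}
slab {'c': array([0.6256, 0.1092]), 'wh': array([0.101 , 0.0991]), 'a': np.float64(1.6056), 'z': np.float64(0.0624), 'px': array([347.6207, 178.0145]), 'area': np.int64(2138)}
tab {'c': array([0.6405, 0.0318]), 'wh': array([0.0762, 0.0331]), 'a': np.float64(3.1409), 'z': np.float64(0.0921), 'px': array([279.4608, 197.8834]), 'area': np.int64(549)}
slab {'c': array([0.6227, 0.0297]), 'wh': array([0.1007, 0.0968]), 'a': np.float64(2.4327), 'z': np.float64(0.0623), 'px': array([279.019 , 181.2351]), 'area': np.int64(2050)}
tab {'c': array([ 0.6429, -0.0528]), 'wh': array([0.0765, 0.0346]), 'a': np.float64(3.1409), 'z': np.float64(0.092), 'px': array([207.4538, 200.1079]), 'area': np.int64(584)}
slab {'c': array([ 0.6311, -0.046 ]), 'wh': array([0.099 , 0.0949]), 'a': np.float64(3.1413), 'z': np.float64(0.0622), 'px': array([214.1654, 182.9299]), 'area': np.int64(1941)}
```

View pics/p4.png

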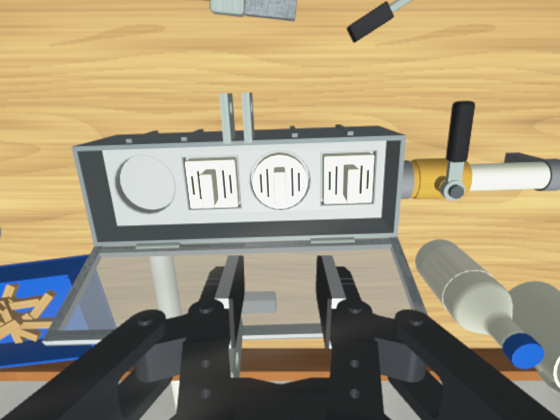

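```bash
python3 - <<'E'
from h import *
a,Ta=wload('p4')
c=cloud(a,Ta)
m=(c[...,2]>0.12)&(c[...,0]>0.68)&(c[...,0]<.8)&(c[...,1]<0.17)&(c[...,1]>-.2)
P=c[m]; k=P[:,2]>0.2; print(m.sum(),P.min(0),P.max(0))
for y in (-.15,-.1,-.05,.1,.15):
    q=P[abs(P[:,1]-y)<.01]
    if len(q): i=q[:,2].argmax(); print(y,q[i], np.polyfit(q[:,2],q[:,0],1), len(q))
E
```

```text
21099 [ 0.68080807 -0.18536657  0.12001047] [0.73766568 0.16604519 0.26900456]
-0.15 [ 0.72875255 -0.15526578  0.21257446] [0.41050425 0.64262956] 1752
-0.1 [ 0.71764029 -0.10802596  0.18906706] [0.39781826 0.64283422] 1072
-0.05 [ 0.71633346 -0.05852667  0.18939598] [0.40235502 0.6404843 ] 743
0.1 [0.70746263 0.10978649 0.18326935] [0.38901954 0.63714308] 492
0.15 [0.70962572 0.15740465 0.19439162] [0.39789537 0.63429031] 1245
```

```bash
python3 - <<'E'
from h import *
r.set_gripper(0.0); y=-0.087
r.move_linear([0.62,y,0.34],vel=0.3)
r.move_to([0.765,y,0.34],quat(0)); st()
r.move_linear([0.765,y,0.198],vel=0.2); st()
for x in (0.745,0.73,0.715,0.70,0.69,0.68,0.67,0.66):
    r.move_linear([x,y,0.198],vel=0.06); st()
r.move_linear([0.66,y,0.30],vel=0.2); r.sleep(1.5); 
r.move_to([0.56,0.0,0.40],quat(0)); st(); wsave('l1')
E
```

```text
t 53.6 p [ 0.765  -0.0869  0.3401] F [ 1.   0.  -0.3] op -0.003
t 54.5 p [ 0.7656 -0.0871  0.1997] F [ 0.3 -0.2 -0.7] op 0.000
t 54.9 p [ 0.7453 -0.0871  0.1989] F [-0.2 -0.1 -0.9] op -0.002
t 55.3 p [ 0.7302 -0.087   0.1983] F [1.4 0.6 1.3] op -0.002
t 55.7 p [ 0.7167 -0.0875  0.2012] F [ 3.  -1.3 15.5] op 0.001
t 56.1 p [ 0.7014 -0.0875  0.2012] F [-0.3  0.7  0.2] op 0.001
t 56.5 p [ 0.6898 -0.0869  0.1975] F [ 0.1  0.3 -0.8] op 0.000
t 56.8 p [ 0.6799 -0.087   0.1978] F [ 0.1 -0.7  0.3] op 0.002
t 57.1 p [ 0.67   -0.087   0.1981] F [ 0.2 -0.   0.6] op -0.001
t 57.4 p [ 0.6601 -0.087   0.1981] F [ 0.8 -0.1 -1.1] op -0.001
t 60.3 p [ 5.604e-01 -4.000e-04  3.992e-01] F [ 0.6  0.3 -0.3] op 0.003
```

View pics/l1.png

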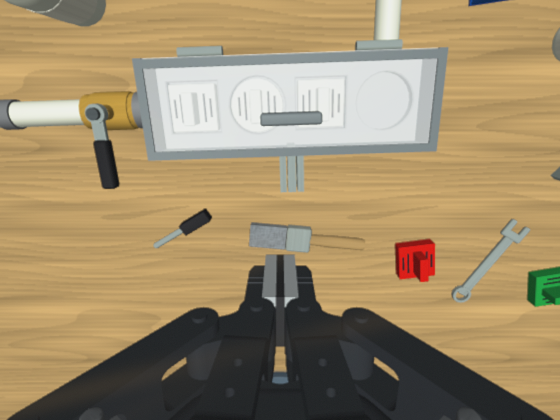

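```bash
cat >> h.py <<'E'
def pin(im,T,approx,zlo=0.013,zhi=0.028,ztop=0.02):
    c=cloud(im,T); g=im['pixels'].astype(int).max(-1)
    d=np.hypot(c[...,0]-approx[0],c[...,1]-approx[1])<.07
    m=d&(c[...,2]>zlo)&(c[...,2]<zhi)&(g<75)
    v,u=np.nonzero(m); P=np.array([plane(im,T,(a,b),ztop)[:2] for a,b in zip(u,v)]).astype(np.float32)
    (cx,cy),(w,h),a=cv2.minAreaRect(P)
    if w<h: w,h,a=h,w,a+90
    # shank: brighter pixels with z 0.006..0.02, grey
    ms=d&(c[...,2]>zlo-.007)&(c[...,2]<zhi-.006)&(g>=90)&(im['pixels'].astype(int).ptp(-1)<30 if hasattr(np.ndarray,'ptp') else np.ptp(im['pixels'].astype(int),axis=-1)<30)
    s=c[ms].mean(0) if ms.sum()>10 else None
    return dict(c=np.array([cx,cy]),wh=(w,h),a=np.radians(a),z=np.median(c[...,2][m]),px=(u.mean(),v.mean()),n=len(u),shank=s)
E
python3 - <<'E'
from h import *
r.set_gripper(0.5)
im,T=wload('l1'); o=pin(im,T,(0.44,0.137),zhi=.035); print(o)
r.move_to([0.44,0.115,0.22],quat(2.1)); a,Ta=wsave('n1'); st()
r.move_to([0.43,0.14,0.22],quat(2.1)); b,Tb=wsave('n2')
oa=pin(a,Ta,o['c']); ob=pin(b,Tb,o['c']); print(oa,ob)
print(tri(ray(a,Ta,oa['px']),ray(b,Tb,ob['px'])))
E
```

```text
Traceback (most recent call last):
  File "h.py", line 77, in pin
    ms=d&(c[...,2]>zlo-.007)&(c[...,2]<zhi-.006)&(g>=90)&(im['pixels'].astype(int).ptp(-1)<30 if hasattr(np.ndarray,'ptp') else np.ptp(im['pixels'].astype(int),axis=-1)<30)
                                                          ^^^^^^^^^^^^^^^^^^^^^^^^^^^^
AttributeError: `ptp` was removed from the ndarray class in NumPy 2.0. Use np.ptp(arr, ...) instead.
```

```bash
sed -i "s/(im\['pixels'\].astype(int).ptp(-1)<30 if.*$/(np.ptp(im['pixels'].astype(int),axis=-1)<30)/" h.py
python3 - <<'E'
from h import *
im,T=wload('l1'); o=pin(im,T,(0.44,0.137),zhi=.035); print(o)
r.move_to([0.44,0.115,0.22],quat(2.1)); a,Ta=wsave('n1'); st()
r.move_to([0.43,0.14,0.22],quat(2.1)); b,Tb=wsave('n2')
oa=pin(a,Ta,o['c']); ob=pin(b,Tb,o['c']); print(oa,ob)
print(tri(ray(a,Ta,oa['px']),ray(b,Tb,ob['px'])))
E
```

```text
{'c': array([0.44294301, 0.13602647]), 'wh': (0.05096525698900223, 0.020321646705269814), 'a': np.float64(2.124545581331823), 'z': np.float64(0.02031775744768269), 'px': (np.float64(194.59408602150538), np.float64(222.0483870967742)), 'n': 372, 'shank': array([0.41620521, 0.17833469, 0.0146043 ])}
t 62.5 p [0.4404 0.1149 0.2203] F [-0.4 -1.  -0.4] op 0.500
{'c': array([0.43983555, 0.13749547]), 'wh': (0.04952462762594223, 0.01747485250234604), 'a': np.float64(2.118411921867207), 'z': np.float64(0.020252303735977695), 'px': (np.float64(291.0910052910053), np.float64(158.1037037037037)), 'n': 945, 'shank': array([0.41701569, 0.17569196, 0.01456551])} {'c': array([0.43973675, 0.13807125]), 'wh': (0.05008885636925697, 0.01784328557550907), 'a': np.float64(2.116705434819712), 'z': np.float64(0.020143282972188148), 'px': (np.float64(287.12975391498884), np.float64(185.3791946308725)), 'n': 894, 'shank': array([0.41674692, 0.17606607, 0.01441108])}
(array([0.44013498, 0.13776083, 0.01598208]), np.float64(0.00016688525363995545))
```

View pics/n1.png

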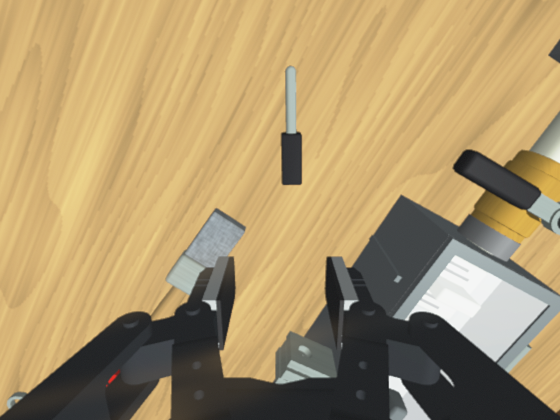

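```bash
python3 - <<'E'
from h import *
yaw=2.118; d=np.array([np.cos(yaw),np.sin(yaw)])
xy=np.array([0.4405,0.1369])-0.006*d
grab(xy,yaw,z=0.026,op=0.42,sq=60,zup=0.2)
r.move_to([0.50,-0.15,0.20],quat(np.pi/2+A)); st(); wsave('n3')
E
```

```text
t 64.7 p [0.4439 0.1318 0.0263] F [-0.2  0.6 -0.7] op 0.423
t 65.0 p [0.444  0.1319 0.0267] F [-0.6  0.5  5.4] op 0.215
t 66.0 p [0.4431 0.1317 0.1991] F [-0.1  0.8 -0.5] op 0.218
t 67.1 p [ 0.4999 -0.149   0.1997] F [-0.8  0.8 -1.3] op 0.216
```

View pics/n3.png

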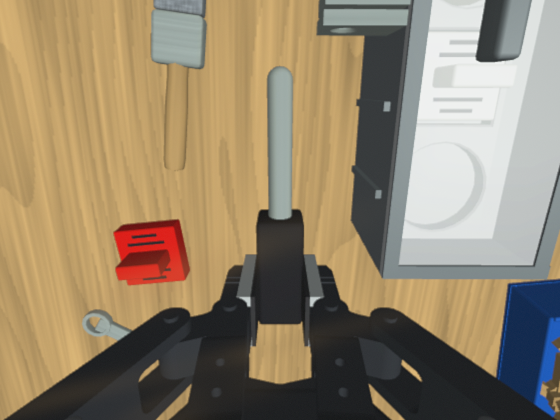

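```bash
python3 - <<'E'
from h import *
im,T=wload('n3'); c=cloud(im,T)
q=(c-im['tool_p'])@R.from_quat(im['tool_q']).as_matrix()
m=(abs(q[...,1])<.015)&(q[...,0]>.033)&(q[...,0]<.12)&(q[...,2]<.06)
print(m.sum(), q[m].min(0),q[m].max(0))
for x in (.04,.05,.06,.07,.08,.088):
    k=q[m&(abs(q[...,0]-x)<.003)]; print(x,k.min(0),k.max(0),np.median(k[:,1]))
# hasp view
h=tub(-0.0895,0); print('hasp',h)
r.move_to([h[0],h[1]-0.16,0.20],quat(np.pi/2+A)); a,Ta=wsave('h1'); st()
E
```

```text
4511 [ 0.03300562 -0.00537964 -0.12103213] [0.09064293 0.00470843 0.01766715]
0.04 [ 0.03701175 -0.00513143  0.01019543] [0.04296827 0.00464804 0.01630898] -4.198666927240267e-05
0.05 [ 0.04700573 -0.00502746  0.01012392] [0.0529482  0.00454764 0.01607137] -5.103529177734611e-05
0.06 [ 0.05701325 -0.00537964  0.01005198] [0.06298259 0.00440418 0.01766715] -0.0004474224563626633
0.07 [ 0.06703297 -0.00523695  0.00945289] [0.07299821 0.00428147 0.01603589] -0.0004491204732479874
0.08 [ 0.07700598 -0.0051176  -0.12103213] [0.08278769 0.00459133 0.0162556 ] -0.00013998644785738853
0.088 [ 0.08516899 -0.00501079  0.01019817] [0.09064293 0.00452859 0.01679378] -0.00044599548664844184
hasp [ 0.53465203 -0.01505136]
t 67.5 p [ 0.5346 -0.1739  0.1997] F [ 0.1 -0.2 -0.5] op 0.216
```

View pics/h1.png

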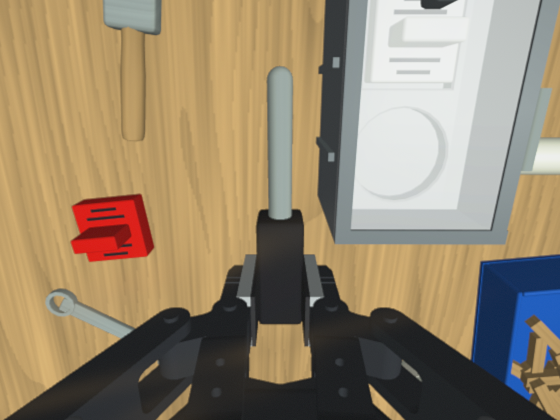

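```bash
python3 - <<'E'
from h import *
for f in ('h1','v1','p2'):
    im,T=wload(f); c=cloud(im,T); 
    d=c[...,:2]-O; x=np.cos(A)*d[...,0]+np.sin(A)*d[...,1]; y=-np.sin(A)*d[...,0]+np.cos(A)*d[...,1]
    for lo,hi in ((-.16,-.08),(-.08,-.03)):
        for z0,z1 in ((.03,.06),(.06,.075),(.075,.09),(.09,.112)):
            m=(y>lo)&(y<hi)&(x<-.050)&(x>-.085)&(c[...,2]>z0)&(c[...,2]<z1)
            if m.sum()>5: print(f,lo,z0,m.sum(),'xmin %.4f'%x[m].min(),np.round(np.quantile(x[m],[.02,.5]),4))
E
python3 - <<'E'
import sys; sys.path.insert(0,'.')
import os; os.chdir('.')
from h import *
im,T=wload('p2'); cv2.imwrite('pics/bump.png',cv2.resize(im['pixels'][100:200,:300,::-1],None,fx=2.6,fy=2.6))
E
```

```text
h1 -0.16 0.03 478 xmin -0.0617 [-0.0616 -0.0576]
h1 -0.16 0.06 313 xmin -0.0616 [-0.0615 -0.0575]
h1 -0.16 0.075 391 xmin -0.0617 [-0.0616 -0.0575]
h1 -0.16 0.09 747 xmin -0.0616 [-0.0601 -0.0575]
h1 -0.08 0.03 384 xmin -0.0617 [-0.0616 -0.0575]
h1 -0.08 0.06 244 xmin -0.0617 [-0.0615 -0.0575]
h1 -0.08 0.075 309 xmin -0.0617 [-0.0616 -0.0575]
h1 -0.08 0.09 666 xmin -0.0616 [-0.0606 -0.0575]
v1 -0.16 0.03 110 xmin -0.0616 [-0.0616 -0.0576]
v1 -0.16 0.06 80 xmin -0.0616 [-0.0616 -0.0576]
v1 -0.16 0.075 101 xmin -0.0616 [-0.0615 -0.0576]
v1 -0.16 0.09 476 xmin -0.0608 [-0.0587 -0.0557]
v1 -0.08 0.03 74 xmin -0.0616 [-0.0616 -0.0578]
v1 -0.08 0.06 49 xmin -0.0616 [-0.0615 -0.0576]
v1 -0.08 0.075 62 xmin -0.0615 [-0.0615 -0.0576]
v1 -0.08 0.09 309 xmin -0.0608 [-0.0597 -0.0558]
p2 -0.16 0.03 1478 xmin -0.0616 [-0.0614 -0.0575]
p2 -0.16 0.06 1098 xmin -0.0617 [-0.0614 -0.0574]
p2 -0.16 0.075 1476 xmin -0.0616 [-0.0614 -0.0574]
p2 -0.16 0.09 4258 xmin -0.0616 [-0.0598 -0.0567]
p2 -0.08 0.03 924 xmin -0.0616 [-0.0614 -0.0574]
p2 -0.08 0.06 685 xmin -0.0616 [-0.0614 -0.0574]
p2 -0.08 0.075 1013 xmin -0.0616 [-0.0614 -0.0574]
p2 -0.08 0.09 4078 xmin -0.0616 [-0.0598 -0.0565]
```

View pics/bump.png

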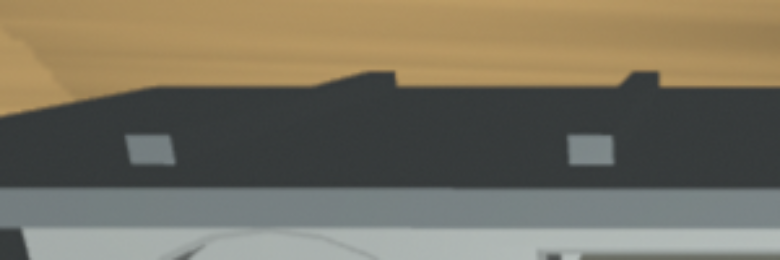

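```bash
cat >> h.py <<'E'
HASP=tub(-0.0895,0); TY=np.array([-np.sin(A),np.cos(A)]); TX=np.array([np.cos(A),np.sin(A)])
def pinpos(s,dx=0,z=0.103): # s: tip y in hasp frame (tip 0.090 ahead)
    p=HASP+TY*(s-0.090)+TX*dx; return [*p,z]
E
python3 - <<'E'
from h import *
q=quat(np.pi/2+A)
r.move_linear(pinpos(-0.06,z=0.16),rot=q); r.move_linear(pinpos(-0.06)); st(); wsave('i1')
r.move_linear(pinpos(-0.022),vel=0.08); st(); wsave('i2')
E
python3 - <<'E'
from h import *
a=load('i2')['pixels'][0:330,140:420,::-1]; cv2.imwrite('pics/i2c.png',cv2.resize(a,None,fx=1.8,fy=1.8,interpolation=cv2.INTER_CUBIC))
E
```

```text
t 68.5 p [ 0.5402 -0.1653  0.104 ] F [-0.2 -0.7 -0.2] op 0.218
t 69.1 p [ 0.5386 -0.1268  0.1031] F [-0.3 -0.4 -0.2] op 0.216
```

View pics/i2c.png

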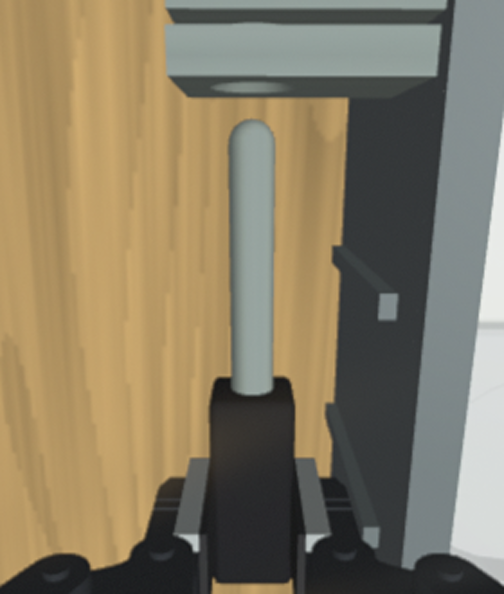

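View pics/i1.png

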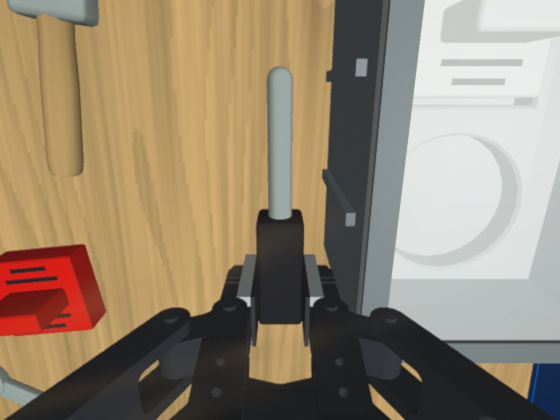

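```bash
python3 - <<'E'
from h import *
for s in (-0.014,-0.008,-0.002,0.004,0.010,0.016,0.024,0.032,0.038,0.041):
    r.move_linear(pinpos(s,z=0.1037),vel=0.05); st(); F=np.array(r.current_contact_force())
    if np.abs(F).max()>12: print('stop',s); break
wsave('i3')
a=load('i3')['pixels'][0:330,140:420,::-1]; cv2.imwrite('pics/i3c.png',cv2.resize(a,None,fx=1.8,fy=1.8,interpolation=cv2.INTER_CUBIC))
E
```

```text
t 69.5 p [ 0.5382 -0.1188  0.1037] F [-0.6  0.6 -0.9] op 0.221
t 69.8 p [ 0.538  -0.1127  0.1037] F [ 0.5  0.7 -0.5] op 0.221
t 70.0 p [ 0.5378 -0.1067  0.1037] F [-0.4 -0.3 -0.2] op 0.212
t 70.3 p [ 0.5376 -0.1007  0.1037] F [ 0.4 -0.1 -0. ] op 0.214
t 70.6 p [ 0.5374 -0.0947  0.1037] F [ 0.5 -0.5 -0.1] op 0.217
t 70.8 p [ 0.5371 -0.0887  0.1037] F [ 0.5 -0.  -0.9] op 0.215
t 71.1 p [ 0.5369 -0.0807  0.1037] F [ 0.2 -0.7 -0.6] op 0.216
t 71.4 p [ 0.5366 -0.0727  0.1037] F [ 0.5  0.4 -1.8] op 0.216
t 71.7 p [ 0.5364 -0.0667  0.1037] F [ 0.2  0.4 -0.2] op 0.217
t 72.0 p [ 0.5363 -0.0639  0.1037] F [ 0.6 -0.7 -0.2] op 0.217
```

View pics/i3c.png

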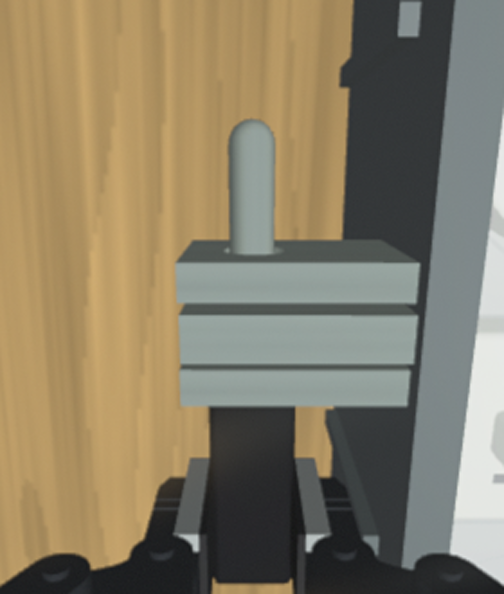

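```bash
python3 - <<'E'
from h import *
for s in (0.0425,0.044,0.0455,0.047):
    r.move_linear(pinpos(s,z=0.1037),vel=0.03); st(); F=np.array(r.current_contact_force())
    if abs(F[1])>10: print('stop',s); break
r.set_gripper(0.29); st(); wsave('i4')
p=r.current_tool_pos(); r.move_linear([p[0],p[1],0.2],vel=0.12); st()
wsave('i5')
E
```

```text
t 72.3 p [ 0.5363 -0.0625  0.1037] F [-0.3  0.2 -1.1] op 0.219
t 72.5 p [ 0.5362 -0.0611  0.1037] F [ 0.4 -1.4 -1.2] op 0.219
t 72.8 p [ 0.5363 -0.0609  0.1038] F [ -1.3 -13.2  -1.9] op 0.218
stop 0.0455
t 73.0 p [ 0.5362 -0.0594  0.1037] F [ 0.   0.6 -0.1] op 0.291
t 74.0 p [ 0.5358 -0.0592  0.1993] F [-0.2 -0.2  0.4] op 0.289
```

View pics/i5.png

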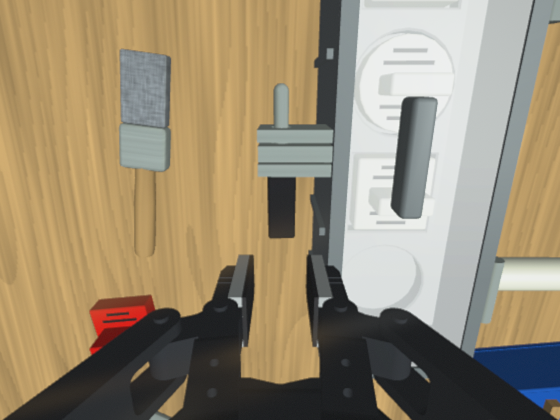

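```bash
sed -i 's/^STEM=.*/STEM=np.array([0.6170,0.2125])/' h.py; python3 - <<'E'
from h import *
r.set_gripper(0.5)
r.move_linear([0.53,-0.06,0.26],vel=0.25)
p,q=lever(1.57); r.move_to([*p,0.26],q); wsave('x1')
r.move_linear([*p,0.122],vel=0.15); st()
r.set_gripper(0.1,30); st()
for phi in np.linspace(1.57,0.0,9)[1:]:
    p,q=lever(phi); r.move_linear([*p,0.122],rot=q,vel=0.08); st()
r.set_gripper(0.5); st(); r.move_linear([*p,0.28],vel=0.2)
r.move_to([0.56,0.04,0.42],quat(0)); wsave('x2'); st(); save('top','top9'); save('scene','scene9')
E
```

```text
t 76.9 p [0.5575 0.2106 0.1229] F [-0.6 -0.1  0.7] op 0.504
t 77.3 p [0.5574 0.2106 0.1229] F [-2.4 -0.1  6.7] op 0.204
t 77.6 p [0.5582 0.2223 0.1228] F [-1.6 -1.5  8.5] op 0.200
t 78.0 p [0.5612 0.2335 0.1228] F [-1.6 -2.2  7.7] op 0.203
t 78.3 p [0.5664 0.2441 0.1228] F [-2.2 -2.1  8.6] op 0.204
t 78.7 p [0.5735 0.2534 0.1228] F [-2.  -1.9  7.9] op 0.202
t 79.0 p [0.5824 0.2611 0.1228] F [-1.3 -1.3  9.5] op 0.204
t 79.4 p [0.5925 0.267  0.1228] F [-1.5 -0.4  8.1] op 0.202
t 79.7 p [0.6036 0.2707 0.1228] F [-1.4 -0.3  8.3] op 0.204
t 80.1 p [0.6152 0.2723 0.1228] F [-2.  -0.9  8.5] op 0.208
t 80.4 p [0.6148 0.2723 0.1217] F [ 0.3 -0.7  0.4] op 0.503
t 82.6 p [0.5601 0.0406 0.419 ] F [ 1.2  0.1 -0.2] op 0.499
```

View pics/x2.png

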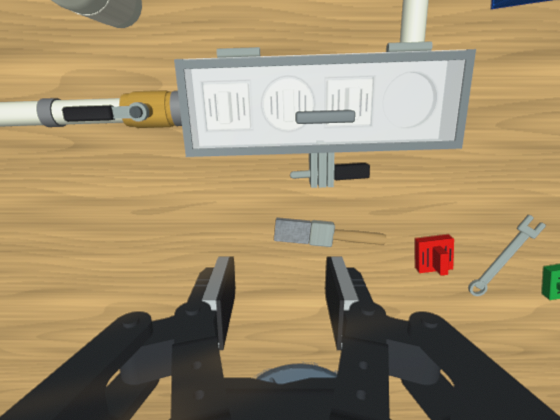

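View pics/top9.png

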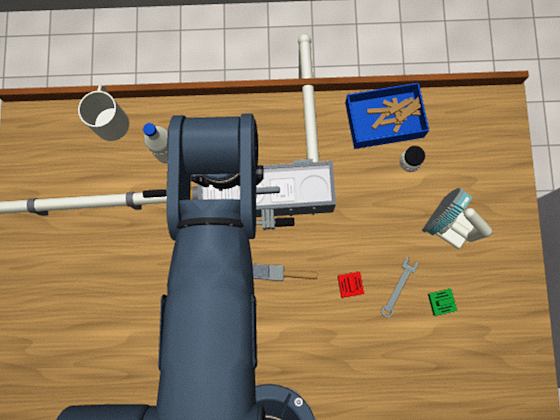

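```bash
python3 - <<'E'
from h import *
im,T=wload('x2'); c=cloud(im,T); g=im['pixels'].astype(int).max(-1)
d=c[...,:2]-O; x=np.cos(A)*d[...,0]+np.sin(A)*d[...,1]; y=-np.sin(A)*d[...,0]+np.cos(A)*d[...,1]; z=c[...,2]
m=(z>.117)&(z<.13)&(g<60)&(y>.2); P=np.stack([x[m],y[m]],1); print('sleeve',m.sum(),P.mean(0),P.min(0),P.max(0))
(cx,cy),(w,h),a=cv2.minAreaRect(P.astype(np.float32)); print(w,h,a)
for n,s in (('front',(x>-.058)&(x<-.05)),('back',(x>.045)&(x<.053))):
    k=s&(abs(y)<.17)&(z>.08)&(z<.15); print(n,np.median(z[k]),k.sum())
m=(x<-.07)&(x>-.11)&(y>.015)&(y<.07)&(z>.07)&(z<.1); print('shank y max',y[m].max(),'x',x[m].min(),x[m].max(),'ztop',np.quantile(z[m],.9))
m=(x<-.07)&(x>-.11)&(y<-.016)&(y>-.09)&(z>.07)&(z<.11)&(g<75); print('grip y',y[m].min(),y[m].max(),'x',x[m].min(),x[m].max(),'z',np.quantile(z[m],.9))
E
```

```text
sleeve 656 [0.00042303 0.28220097] [-0.00768136  0.21802882] [0.00834638 0.31146666]
0.016014959663152695 0.093438521027565 0.06469655781984329
front 0.11326449360128121 1451
back 0.11289845083959163 2176
shank y max 0.042046967847776416 x -0.10382919170285718 -0.0706134041307856 ztop 0.09876994336673052
grip y -0.06616764417825208 -0.01840284585982374 x -0.09790101129328538 -0.07833973799095666 z 0.0949432735462282
```

```bash
python3 - <<'E'
from h import *
r.sleep(0.3); print(r.current_t(), r.current_contact_force()); r.hand_in()
E
```

```text
82.9583 [-0.01531856 -0.021685   -0.44639174]
the job is handed in; nothing more can be done
```

The job is done and was handed in at about 83 s. I shut the valve and seated the three white cartridges that were laid out: one round, two square, each in a well of its own shape. Then I closed the lid, pushed the pin home and opened the valve again. I did not touch the red and green look-alikes or the bystanders, and the last pictures show them where they were at the start.

What the last checks showed:
- **Cartridges:** in the view after placing, the tab tops stood about 92 mm high, which matches a seat on the well floor. All three were still visible in place through the closed lid.
- **Lid:** level, about 113 mm high at both the front and back, against the expected 111 mm.
- **Pin:** it met the cheek with 13 N. The tip is about 42–44 mm past the hasp's middle, and its axis is within about 3 mm of the hole axis.
- **Valve:** the lever lies within about 0.02 rad of in line with the pipe, and the arm was clear of everything.

Two things disagreed slightly:
- The wrist camera read about 1 mm off along the tool's x axis and about 1 % off in scale. I corrected the 1 mm, and working close to the image centre kept the scale error small.
- Pulling the lid over gave a brief 15 N upward reading where I expected about 3 N, but the lid still fell shut as intended.

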